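# Slacken the filter holder's clamps in order and take out its cover plate

### The job

Open the membrane filter holder: starting with the clamp above the spout and going clockwise round the rim, slacken the three clamp screws one after the other by turning their levers anticlockwise, the first by one quarter turn, the second by two quarter turns and the third by one quarter turn, and leave them there. Then swing the catch well aside, clear of the cover plate. Then lift the plate out by its knob and lay it gently down, knob up, with its whole disc on the rubber mat, leaving the bottle, flask, jar and dish alone.

Things in the scene. Friction and masses are not known exactly. Their poses are not given: they have to be found in the camera images.
- holder: Filter holder, fixed to the bench: steel round body 212 mm across, 32 mm tall, origin at the centre of its underside. A pipe spout 24 mm thick sticks out of its side along the holder's +x axis, to 152 mm from the centre. A round recess in its middle, 98 mm across, floor 24 mm above the bench, holds the cover plate. Three clamps stand on top 82 mm from the centre, 120 degrees apart; the catch is opposite the spout.
- clamp1 (a joint): Angle in rad of clamp screw 1 (the first: the one directly above the spout). It starts at 0 and grows anticlockwise seen from above (slackening), 1.571 per quarter turn, range -1.0 to 4.3. Stiff: it turns by about 0.1 N m and stays where it is left. Under it a flat washer 44 mm across has four dark ticks a quarter turn apart; the lever starts over one of them.
- clamp1_pivot (a point): Point on the axis of clamp screw 1, at the top of its hub, 65 mm above the bench.
- clamp1_tip (a point): Point on top of the lever of clamp screw 1, in its round end, 41.5 mm from the axis. The one horizontal black lever arm is 9 mm wide (11 mm at the round end), reaches from the 21 mm wide hub to 47 mm from the axis, underside 51 mm and top 65 mm above the bench.
- clamp2 (a joint): Angle in rad of clamp screw 2 (the second: the next one clockwise round the rim, seen from above). It starts at 0 and grows anticlockwise seen from above (slackening), 1.571 per quarter turn, range -1.0 to 4.3. Stiff: it turns by about 0.1 N m and stays where it is left. Under it a flat washer 44 mm across has four dark ticks a quarter turn apart; the lever starts over one of them.
- clamp2_pivot (a point): Point on the axis of clamp screw 2, at the top of its hub, 65 mm above the bench.
- clamp2_tip (a point): Point on top of the lever of clamp screw 2, in its round end, 41.5 mm from the axis. The one horizontal black lever arm is 9 mm wide (11 mm at the round end), reaches from the 21 mm wide hub to 47 mm from the axis, underside 51 mm and top 65 mm above the bench.
- clamp3 (a joint): Angle in rad of clamp screw 3 (the third: the next one clockwise after clamp2). It starts at 0 and grows anticlockwise seen from above (slackening), 1.571 per quarter turn, range -1.0 to 4.3. Stiff: it turns by about 0.1 N m and stays where it is left. Under it a flat washer 44 mm across has four dark ticks a quarter turn apart; the lever starts over one of them.
- clamp3_pivot (a point): Point on the axis of clamp screw 3, at the top of its hub, 65 mm above the bench.
- clamp3_tip (a point): Point on top of the lever of clamp screw 3, in its round end, 41.5 mm from the axis. The one horizontal black lever arm is 9 mm wide (11 mm at the round end), reaches from the 21 mm wide hub to 47 mm from the axis, underside 51 mm and top 65 mm above the bench.
- catch (a joint): Angle in rad of the swing catch, a flat brass bar turning about an upright pivot; 0 = along the holder's radius, grows anticlockwise seen from above, range -1.9 to 1.9, starts within 0.2 of 0. Its nose reaches inward over the edge of the cover plate and blocks it until turned more than about 1 rad either way. It turns by about 0.06 N m and stays where it is left.
- catch_pivot (a point): Point on the catch's pivot axis, on the holder 60 mm from its centre, 43 mm above the bench. The bar is 10 mm wide and lies 33 to 40 mm above the bench; its nose is 27 mm long.
- catch_pin (a point): Centre of the top of the upright round pin on the catch's outward tail, 67 mm above the bench; the pin is 10 mm thick, 30 mm from the pivot axis.
- cover: Cover plate: an aluminium disc 92 mm across and 6 mm thick, origin at the centre of its underside, +z up; about 0.15 kg. In its centre a plain upright round steel knob, 20 mm thick and 32 mm tall (top 38 mm above the plate's underside). It lies loose in the holder's recess, underside 24 mm above the bench.
- cover_knob (a point): Centre of the top of the cover plate's knob.
- mat: Square black rubber mat, 160 x 160 mm and 4 mm thick, fixed flat on the bench, origin at the centre of its underside, sides along its x and y axes.
- reagent_bottle: Bystander, to be left alone: an amber glass bottle, 68 mm across and 120 mm tall. Origin at the centre of its underside.
- flask: Bystander, to be left alone: a conical glass flask, 80 mm across and 110 mm tall. Origin at the centre of its underside.
- jar: Bystander, to be left alone: a white screw-top jar, 60 mm across and 60 mm tall. Origin at the centre of its underside.
- dish: Bystander, to be left alone: a flat white dish with lid, 80 mm across and 14 mm tall. Origin at the centre of its underside.
Mind the look-alikes: they are no part of the job. Leave any yellow look-alike of the cover alone.

How it is judged:
By the outcome, as a careful person would: the job done as asked, in the order asked, and still so for the second after the job is handed in, with the robot touching nothing.
It also fails if it takes over 72 s, if anything falls off the work surface, if the arm or the gripper's body presses on something with over 40 N, if the wrist force passes 120 N, or if a joint passes its speed limit or range.

### The arm

A 6-joint arm with a two-finger parallel gripper is mounted at the origin on the work surface. World frame = base frame: x ahead of the robot, y to its left, z up, the work surface at z = 0. Lengths are in m, angles in rad, forces in N, time in s.
With the tool pointing down it reaches from about 0.4 to 0.925 m from the base axis. Payload 3.4 kg.
Tool frame: the origin (TCP) lies where the fingers leave the gripper's body, on its centre line; the fingertips stand 73 mm ahead of it and the grasp point (between the pads) lies 54 mm ahead of it; z points along the fingers, y is the line along which they close (so a half turn about z gives the same grasp; the last joint's range is limited). The gripper opens to 85 mm and grips with 20 to 120 N. Pads are 22 mm wide; open, the fingers measure 114 mm over their backs; the gripper's body (76 mm by 85 mm) begins 54 mm behind the grasp point. The pads swing forward as they close: fully open they stand 13 mm farther back than shut.
Start: joints at [1.204, 0.307, 1.506, -0, 1.328, -0.073], TCP at [0.167, 0.55, 0.304] pointing down, gripper open.
Joint ranges: [-3.12, 3.12], [-1.05, 2.28], [0.14, 2.33], [-1.42, 4.57], [0.1, 2.73], [-2.68, 2.68]. Speed limits (rad/s): [2.57, 2.57, 3.14, 3.14, 3.14, 3.14].

### API

Orientations are given as a rotation vector (axis times angle).
In Python, from cell import ctrl, cams gives the robot as it stands. The module is installed in compiled form; this text tells all that it offers.
- The arm moves only by the shell command python3 -m pendant 'ROWS'. ROWS is a JSON object of lists of equal length, an entry for each row: "twist": the turn, a rotation vector about the world's x, y, z in rad, a list of three; "offset": the shift along the world's x, y, z in m, a list of three; "grip": the closure, from 0 (fully open) to 1 (shut). A call has 1 to 20 rows; each row is the pose to reach, as a shift and turn from the pose commanded when the call began; what a row does not reach only later rows make up. A row lasts 1/8 s, in which the tool goes at most 62.5 mm and 10.7 degrees, less where a joint would pass 70% of its speed; a pose out of reach is approached as far as the arm can. A call with a gripper value outside its range is refused whole. The fingers move at their own pace and stop on an object; the grip force is fixed at half the most. Time passes only in rows, so rows that repeat a pose let the fingers close. It gives the time, the measured TCP pose, the force, the opening and the grip force at its end, in the units of the state.
- ctrl.get_state(): the state, without advancing time (a new reading comes with each control period).
- cams.read_camera(name): name is "side" or "top" or "wrist"; returns a dict with "color" (384x512x3 uint8, red, green, blue), "range_z" (384x512 float32, m along the optical axis (not along the pixel's ray), 0 where there is no reading), "camera_matrix" (3x3 intrinsics, pixels), "extrinsics" (4x4, takes a point from camera to world coordinates); the wrist camera has in their place "tool_from_camera" (4x4, takes a point from camera to tool coordinates, whose origin is the TCP and whose axes are the flange's). Camera axes: x right, y down, z forward; pixel columns grow to the right and rows downward; lengths in m; the calibration is good to about 2 mm. The wrist camera is an equidistant fisheye: a pixel r from the principal point sees the ray r / f radians off the axis. A picture is of the moment at which its call begins: read the wrist's pose just before it.
- ctrl.sign_off(): hands the job in; it is judged then, once.
The state is a dict: "time_s": time; "joint_pos": joint angles; "qd": joint speeds; "tau": joint torques, N m; "tcp_pos": TCP position; "eef_rot": TCP orientation; "contact_force": force on the tool from outside, world axes, zero at the start; "ft_torque": the same for the moment, N m; "width": finger opening in m; "gripper_force": force on a finger pad.
Only numpy, scipy, OpenCV 4.12 (cv2) and the standard library are available. Lean on these libraries where they do the work, as an engineer would, in place of code of your own. Each camera call takes 0.05 s, during which the arm holds its last target. There are 200 camera calls.

## Working session

There is one attempt and no reset: what is moved stays moved. The work goes in short steps, Python scripts to look and compute and a shell command to move; the robot and the scene stay as the last step left them, time stands still between calls to the robot, and variables do not carry over. Pictures are saved under pics/ and viewed, at most 12 in all, crops included, and the job is handed in when it is done.

```bash
mkdir -p pics
cat > h.py <<'E'
import numpy as np, cv2
from cell import ctrl, cams
def snap(name,fn):
    d=cams.read_camera(name); cv2.imwrite(f'pics/{fn}.png',d['color'][:,:,::-1]); np.savez(f'pics/{fn}.npz',**{k:v for k,v in d.items()}); return d
def load(fn): return np.load(f'pics/{fn}.npz')
def px2w(d,u,v,z=None):
    K=d['camera_matrix'];T=d['extrinsics']
    r=np.array([(u-K[0,2])/K[0,0],(v-K[1,2])/K[1,1],1.])
    if z is None:
        return T[:3,:3]@(r*d['range_z'][int(round(v)),int(round(u))])+T[:3,3]
    R=T[:3,:3]@r; return T[:3,3]+R*(z-T[2,3])/R[2]
def crop(fn,u0,v0,u1,v1,s,out):
    im=cv2.imread(f'pics/{fn}.png')[v0:v1,u0:u1]; cv2.imwrite(f'pics/{out}.png',cv2.resize(im,None,fx=s,fy=s,interpolation=cv2.INTER_CUBIC))
E
python3 - <<'E'
from h import *
t=snap('top','top0'); s=snap('side','side0')
print(t['camera_matrix'],t['extrinsics']); print(ctrl.get_state())
a=np.vstack([t['color'][:,:,::-1]])
cv2.imwrite('pics/top0b.png',cv2.resize(a,None,fx=1.5625,fy=1.5625,interpolation=cv2.INTER_CUBIC))
E
```

```text
[[356.56853636   0.         254.40014453]
 [  0.         356.56853636 195.69296528]
 [  0.           0.           1.        ]] [[-0.01110452 -0.99837997  0.05580427  0.51648667]
 [-0.99942038  0.00928544 -0.0327518  -0.03987319]
 [ 0.03218057 -0.05613562 -0.99790441  1.00116367]
 [ 0.          0.          0.          1.        ]]
{'time_s': 0.1, 'joint_pos': array([ 1.20353885e+00,  3.07506716e-01,  1.50754471e+00,  1.11444153e-05,
        1.32840432e+00, -7.34899893e-02]), 'qd': array([ 1.91812818e-03, -1.89403301e-03, -3.85408525e-03,  5.66650863e-04,
        1.03965137e-03, -1.56386517e-05]), 'tau': array([ 5.89917295e-05, -4.58527422e+01, -2.52608675e+01, -2.07714597e-04,
        5.63601134e-03,  6.90709825e-06]), 'tcp_pos': array([0.16633449, 0.54990077, 0.30306741]), 'eef_rot': array([-4.59734238e-01, -3.10734865e+00,  2.85167583e-03]), 'contact_force': array([-0.34190953, -0.51136185,  0.12817598]), 'ft_torque': array([-0.00335541,  0.01928671, -0.01904446]), 'gripper_force': 0.0, 'width': 0.08553253329101929}
```

View pics/top0b.png

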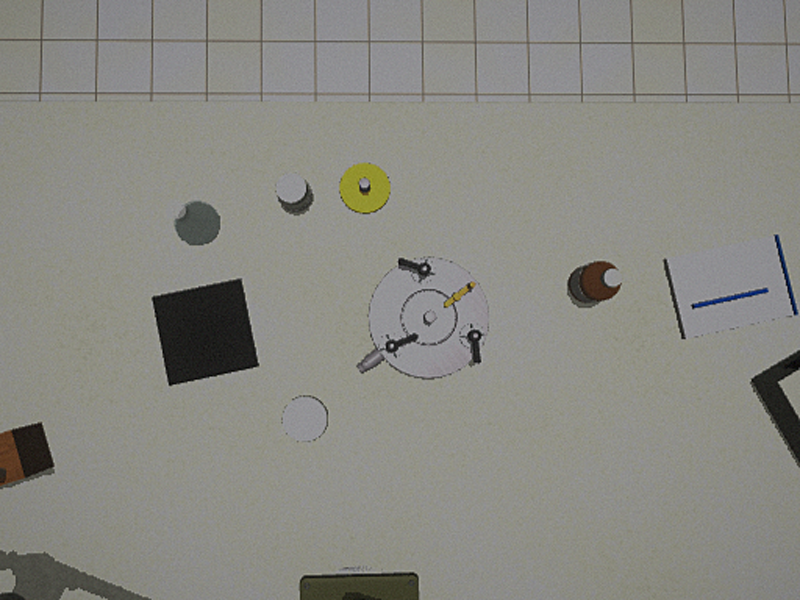

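The top view (1.56x) shows the holder at (429,318), with the spout at lower left (370,362). Clamp candidates:
- (391,346) is directly above the spout, so it is clamp1.
- (425,268) is the next clockwise, so it is clamp2.
- (475,335) is clamp3.

The brass catch is at (458,295). The cover knob is at (430,318), and the yellow look-alike at (365,187) stays alone. The mat is at (205,332). I'll confirm with an enlarged crop.

Run:
```python
from h import *
crop('top0',225,155,325,250,8,'hold')
crop('side0',0,0,512,384,1.5,'side0b')
```

```text
(no output)
```

View pics/hold.png

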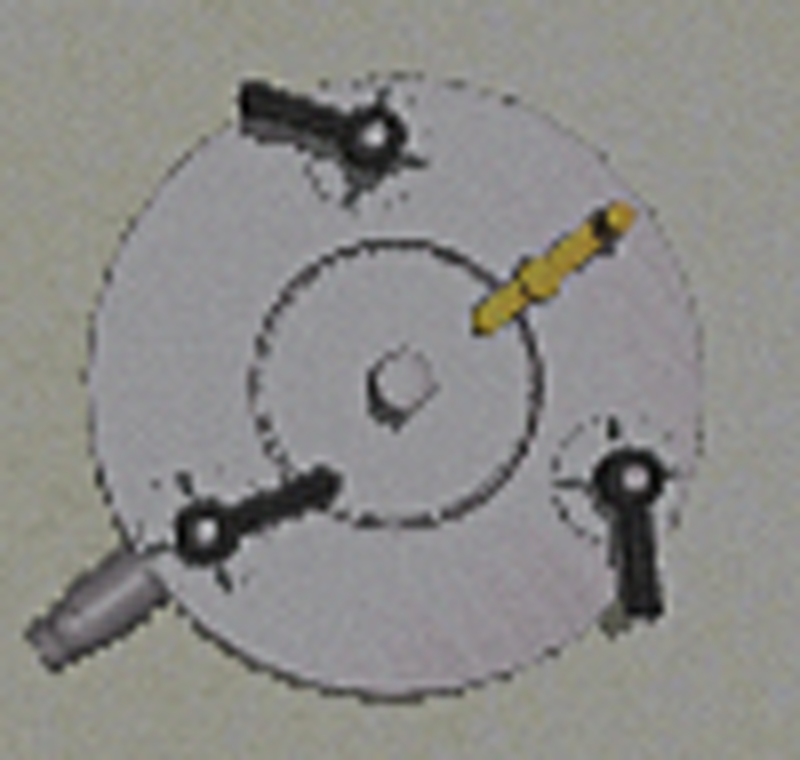

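View pics/side0b.png

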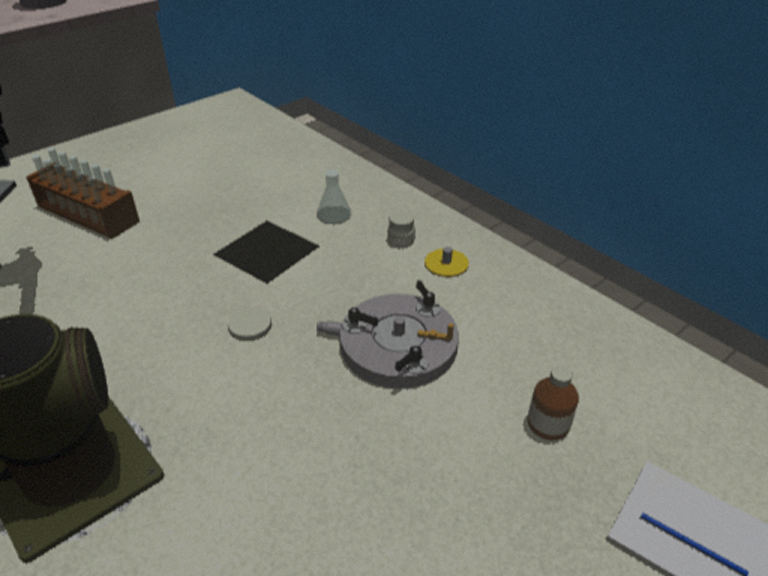

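The crop confirms the pick. In crop pixels, each is given as pivot then tip:
- **Clamp1:** (205,530) to (325,484), directly above the spout.
- **Clamp2:** (376,134) to (255,105).
- **Clamp3:** (634,478) to (642,605).
- **Catch:** pivot (540,280), pin (623,214).
- **Cover knob:** top at (407,377).

The side view agrees, and the yellow disc is a separate decoy.

Run:
```python
from h import *
from scipy.spatial.transform import Rotation as R
np.set_printoptions(precision=4,suppress=True)
d=load('top0')
P={'p1':(205,530,.065),'t1':(322,486,.065),'p2':(376,134,.065),'t2':(255,105,.065),'p3':(634,478,.065),'t3':(642,603,.065),'cp':(540,280,.043),'pin':(624,213,.067),'nose':(483,322,.04),'knob':(407,377,.062),'body':(397,386,.032)}
W={k:px2w(d,(x+.5)/8-.5+225,(y+.5)/8-.5+155,z) for k,(x,y,z) in P.items()}
for k in W: print(k,W[k])
# fit holder: centre c, angle a
tri=np.mean([W['p1'],W['p2'],W['p3']],0); print('centre from clamps',tri[:2])
for i in '123':
    v=W['p'+i]-tri; l=W['t'+i]-W['p'+i]; print(i,np.linalg.norm(v[:2]),np.degrees(np.arctan2(v[1],v[0])),'lever',np.linalg.norm(l[:2]),np.degrees(np.arctan2(l[1],l[0])))
v=W['cp']-tri; l=W['pin']-W['cp'];n=W['nose']-W['cp']
for q in (v,l,-n): print('catch',np.linalg.norm(q[:2]),np.degrees(np.arctan2(q[1],q[0])))
M=[px2w(d,(x+.5)/1.5625-.5,(y+.5)/1.5625-.5,.004) for x,y in((152,297),(241,280),(258,367),(169,384))]
print('mat',np.array(M)[:,:2],np.mean(M,0))
for n,(x,y) in dict(knobtop=(407,377),body=(450,600),plate=(340,420)).items():print(n,px2w(d,(x+.5)/8-.5+225,(y+.5)/8-.5+155))
print(R.from_rotvec(ctrl.get_state()['eef_rot']).as_matrix())
```

```text
p1 [ 0.503  -0.0588  0.065 ]
t1 [ 0.517  -0.0974  0.065 ]
p2 [ 0.633  -0.1167  0.065 ]
t2 [ 0.6429 -0.0768  0.065 ]
p3 [ 0.5185 -0.2003  0.065 ]
t3 [ 0.4774 -0.2022  0.065 ]
cp [ 0.5857 -0.1734  0.043 ]
pin [ 0.6059 -0.1983  0.067 ]
nose [ 0.5719 -0.1542  0.04  ]
knob [ 0.5526 -0.1261  0.062 ]
body [ 0.5507 -0.1254  0.032 ]
centre from clamps [ 0.5515 -0.1253]
1 0.08226586314976324 126.10252507363256 lever 0.0409987917807262 -70.09246867453069
2 0.08194360263549945 5.993639800724571 lever 0.04114018046533828 76.05170660835651
3 0.08197004347956484 -113.75673364678582 lever 0.04108440369470594 -177.39794338704112
catch 0.059047438428439 -54.58758829378565
catch 0.03206434831208427 -50.92683159704235
catch 0.023688980334551683 -54.157656974076744
mat [[0.5923 0.3625]
 [0.6213 0.2064]
 [0.4666 0.1759]
 [0.4389 0.331 ]] [0.5298 0.2689 0.004 ]
knobtop [ 0.5526 -0.126   0.0632]
body [ 0.4779 -0.1424  0.0323]
plate [ 0.5394 -0.106   0.029 ]
[[-0.9572  0.2896 -0.0007]
 [ 0.2896  0.9572 -0.0017]
 [ 0.0001 -0.0019 -1.    ]]
```

```bash
python3 -m pendant '{"offset":[[0.28,-0.25,0],[0.28,-0.25,0],[0.28,-0.25,0],[0.28,-0.25,0],[0.28,-0.25,0],[0.28,-0.25,0],[0.349,-0.6425,-0.1],[0.349,-0.6425,-0.1],[0.349,-0.6425,-0.1],[0.349,-0.6425,-0.1],[0.349,-0.6425,-0.1],[0.349,-0.6425,-0.1],[0.349,-0.6425,-0.1],[0.349,-0.6425,-0.1],[0.349,-0.6425,-0.1],[0.349,-0.6425,-0.1]],"twist":[[0,0,-0.93],[0,0,-0.93],[0,0,-0.93],[0,0,-0.93],[0,0,-0.93],[0,0,-0.93],[0,0,-0.93],[0,0,-0.93],[0,0,-0.93],[0,0,-0.93],[0,0,-0.93],[0,0,-0.93],[0,0,-0.93],[0,0,-0.93],[0,0,-0.93],[0,0,-0.93]],"grip":[0.65,0.65,0.65,0.65,0.65,0.65,0.65,0.65,0.65,0.65,0.65,0.65,0.65,0.65,0.65,0.65]}'
```

```text
time_s: 2.1
tcp_pos: [0.5153, -0.091, 0.2041]
eef_rot: [-1.803, -2.573, -0.0]
contact_force: [-0.3, -0.4, -0.2]
width: 0.03
gripper_force: 0.0
```

```bash
python3 -m pendant '{"offset":[[0,0,-0.05],[0,0,-0.086],[0,0,-0.086],[0,0,-0.086],[0,0,-0.086],[0,0,-0.086],[0,0,-0.086],[0,0,-0.086]],"twist":[[0,0,0],[0,0,0],[0,0,0],[0,0,0],[0,0,0],[0,0,0],[0,0,0],[0,0,0]],"grip":[0.65,0.65,0.65,0.65,1,1,1,1]}'; python3 -c "
from h import *
s=ctrl.get_state();print(s['joint_pos'],s['width'],s['gripper_force'],s['ft_torque'])
snap('wrist','w1')"
```

```text
time_s: 3.1
tcp_pos: [0.5154, -0.0928, 0.1197]
eef_rot: [1.802, 2.571, -0.001]
contact_force: [-2.5, -2.2, 5.1]
width: 0.0087
gripper_force: 58.4
[-2.58048288e-01  4.48076860e-01  1.84187167e+00 -1.74947736e-03
  8.50253604e-01 -6.04965926e-01] 0.008671097781505915 58.41591925593093 [-0.33559573  0.48260203  0.28336927]
```

View pics/w1.png

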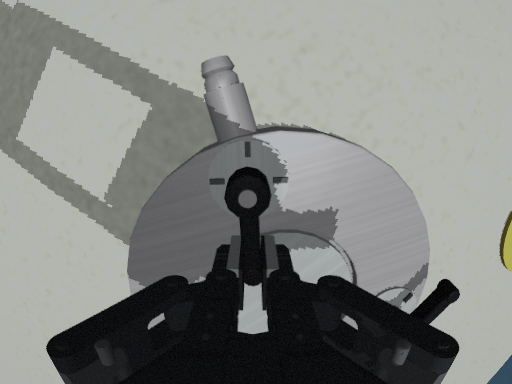

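The wrist view shows lever 1 held between the pads, with its hub at (248,195) and its end at (253,275). The opening is 8.7 mm. Next I turn it a quarter turn anticlockwise.

```bash
python3 -m pendant '{"offset":[[0.0052,0.0024,0],[0.0099,0.0055,0],[0.0141,0.0093,0],[0.0176,0.0138,0],[0.0204,0.0187,0],[0.0224,0.024,0],[0.0235,0.0296,0],[0.0238,0.0353,0],[0.0231,0.0409,0],[0.0216,0.0464,0],[0.0216,0.0464,0],[0.0216,0.0464,0],[0.0216,0.0464,0]],"twist":[[0,0,0.157],[0,0,0.314],[0,0,0.471],[0,0,0.628],[0,0,0.785],[0,0,0.942],[0,0,1.1],[0,0,1.257],[0,0,1.414],[0,0,1.571],[0,0,1.571],[0,0,1.571],[0,0,1.571]],"grip":[1,1,1,1,1,1,1,1,1,1,1,1,1]}'; python3 -m pendant '{"offset":[[0,0,0],[0,0,0],[0,0,0],[0,0,0.05],[0,0,0.086],[0,0,0.086]],"twist":[[0,0,0],[0,0,0],[0,0,0],[0,0,0],[0,0,0],[0,0,0]],"grip":[0.65,0.65,0.65,0.65,0.65,0.65]}'
```

```text
time_s: 4.78
tcp_pos: [0.5348, -0.0461, 0.1195]
eef_rot: [0.543, -3.091, 0.0]
contact_force: [-7.8, -2.0, 9.3]
width: 0.0082
gripper_force: 60.0
time_s: 5.52
tcp_pos: [0.5394, -0.046, 0.2069]
eef_rot: [-0.542, 3.088, -0.004]
contact_force: [0.0, 0.9, -0.7]
width: 0.0298
gripper_force: 0.0
```

```bash
python3 -m pendant '{"offset":[[0.1043,-0.0354,0],[0.1043,-0.0354,0],[0.1043,-0.0354,0],[0.1043,-0.0354,0],[0.1043,-0.0354,0],[0.1043,-0.0354,0],[0.1043,-0.0354,0],[0.1043,-0.0354,0],[0.1043,-0.0354,0],[0.1043,-0.0354,0],[0.1043,-0.0354,0],[0.1043,-0.0354,0],[0.1043,-0.0354,0],[0.1043,-0.0354,0],[0.1043,-0.0354,0]],"twist":[[0,0,-2.164],[0,0,-2.164],[0,0,-2.164],[0,0,-2.164],[0,0,-2.164],[0,0,-2.164],[0,0,-2.164],[0,0,-2.164],[0,0,-2.164],[0,0,-2.164],[0,0,-2.164],[0,0,-2.164],[0,0,-2.164],[0,0,-2.164],[0,0,-2.164]],"grip":[0.65,0.65,0.65,0.65,0.65,0.65,0.65,0.65,0.65,0.65,0.65,0.65,0.65,0.65,0.65]}'
python3 - <<'E'
from h import *
snap('top','top1'); crop('top1',225,155,325,250,8,'hold1')
print(ctrl.get_state()['tcp_pos'])
E
```

```text
time_s: 7.4
tcp_pos: [0.6413, -0.0811, 0.2035]
eef_rot: [-2.476, -1.933, 0.001]
contact_force: [0.5, 0.5, -0.9]
width: 0.03
gripper_force: 0.0
[ 0.6413703  -0.08114017  0.20364706]
```

View pics/hold1.png

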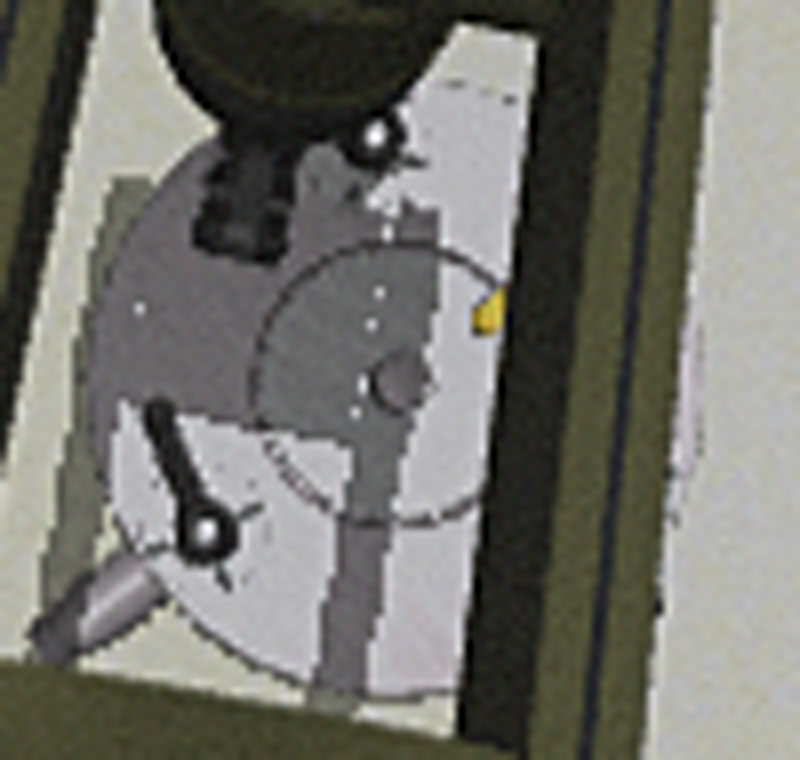

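Lever 1 now runs from (205,530) to (160,410), exactly a quarter turn. Next is clamp2.

```bash
python3 -m pendant '{"offset":[[0,0,-0.05],[0,0,-0.086],[0,0,-0.086],[0,0,-0.086],[0,0,-0.086],[0,0,-0.086],[0,0,-0.086],[0,0,-0.086]],"twist":[[0,0,0],[0,0,0],[0,0,0],[0,0,0],[0,0,0],[0,0,0],[0,0,0],[0,0,0]],"grip":[0.65,0.65,0.65,0.65,1,1,1,1]}'
python3 - <<'E'
import numpy as np
from h import *
np.set_printoptions(precision=4,suppress=True)
p=np.array([.633,-.1167]); t0=np.radians(76)
v=ctrl.get_state()['tcp_pos'][:2]-p; print(np.hypot(*v),np.degrees(np.arctan2(v[1],v[0])))
for r,t in((.0359,76),(.0359,166),(.036,-177.4)):
  a=np.radians(t+9*np.arange(0,11)); print(t); print(r*np.c_[np.cos(a)-np.cos(a[0]),np.sin(a)-np.sin(a[0])].round(5)[1:].tolist() if 0 else (r*np.c_[np.cos(a)-np.cos(a[0]),np.sin(a)-np.sin(a[0])])[1:].round(4).tolist())
E
```

```text
time_s: 8.45
tcp_pos: [0.6422, -0.0811, 0.12]
eef_rot: [2.476, 1.931, 0.003]
contact_force: [-1.1, 1.4, 6.7]
width: 0.0087
gripper_force: 58.5
0.03673485832186869 75.4624744120935
76
[[-0.0056, 0.0009], [-0.0112, 0.001], [-0.0168, 0.0001], [-0.0221, -0.0015], [-0.0272, -0.0041], [-0.0318, -0.0073], [-0.0358, -0.0113], [-0.0391, -0.0158], [-0.0417, -0.0208], [-0.0435, -0.0261]]
166
[[-0.0009, -0.0056], [-0.001, -0.0112], [-0.0001, -0.0168], [0.0015, -0.0221], [0.0041, -0.0272], [0.0073, -0.0318], [0.0113, -0.0358], [0.0158, -0.0391], [0.0208, -0.0417], [0.0261, -0.0435]]
-177.4
[[0.0007, -0.0056], [0.0023, -0.011], [0.0047, -0.0161], [0.0078, -0.0208], [0.0117, -0.025], [0.0161, -0.0284], [0.0211, -0.0312], [0.0264, -0.0331], [0.032, -0.0341], [0.0376, -0.0343]]
```

```bash
python3 -m pendant '{"offset":[[-0.0056,0.0009,0],[-0.0112,0.001,0],[-0.0168,0.0001,0],[-0.0221,-0.0015,0],[-0.0272,-0.0041,0],[-0.0318,-0.0073,0],[-0.0358,-0.0113,0],[-0.0391,-0.0158,0],[-0.0417,-0.0208,0],[-0.0435,-0.0261,0],[-0.0435,-0.0261,0],[-0.0435,-0.0261,0],[-0.0435,-0.0261,0]],"twist":[[0,0,0.157],[0,0,0.314],[0,0,0.471],[0,0,0.628],[0,0,0.785],[0,0,0.942],[0,0,1.1],[0,0,1.257],[0,0,1.414],[0,0,1.571],[0,0,1.571],[0,0,1.571],[0,0,1.571]],"grip":[1,1,1,1,1,1,1,1,1,1,1,1,1]}'; python3 -m pendant '{"offset":[[0,0,0],[0,0,0],[0,0,0],[0,0,0.05],[0,0,0.05],[0,0,0.05],[0,0,0.05],[0,0,0.05],[0,0,0.05],[0,0,0.05],[0,0,0.05],[0,0,0.05],[0,0,0.05],[0,0,0.05],[0,0,0.05]],"twist":[[0,0,0],[0,0,0],[0,0,0],[0,0,0],[0,0,-1.5],[0,0,-1.5],[0,0,-1.5],[0,0,-1.5],[0,0,-1.5],[0,0,-1.5],[0,0,-1.5],[0,0,-1.5],[0,0,-1.5],[0,0,-1.5],[0,0,-1.5]],"grip":[0.65,0.65,0.65,0.65,0.65,0.65,0.65,0.65,0.65,0.65,0.65,0.65,0.65,0.65,0.65]}'
```

```text
time_s: 10.07
tcp_pos: [0.5952, -0.1068, 0.1199]
eef_rot: [-0.384, -3.114, 0.0]
contact_force: [-8.5, 1.5, 14.2]
width: 0.0084
gripper_force: 58.7
time_s: 11.95
tcp_pos: [0.598, -0.1073, 0.1678]
eef_rot: [-2.405, -2.021, 0.0]
contact_force: [0.5, 0.7, 0.1]
width: 0.0298
gripper_force: 0.0
```

```bash
python3 -m pendant '{"offset":[[0,0,0],[0,0,0],[0,0,0],[0,0,0],[0,0,0],[0,0,0],[0,0,0],[0,0,0],[0,0,0],[0,0,0],[0,0,0],[0,0,-0.05],[0,0,-0.05],[0,0,-0.05],[0,0,-0.05],[0,0,-0.05],[0,0,-0.05],[0,0,-0.05]],"twist":[[0,0,-1.6416],[0,0,-1.6416],[0,0,-1.6416],[0,0,-1.6416],[0,0,-1.6416],[0,0,-1.6416],[0,0,-1.6416],[0,0,-1.6416],[0,0,-1.6416],[0,0,-1.6416],[0,0,-1.6416],[0,0,-1.6416],[0,0,-1.6416],[0,0,-1.6416],[0,0,-1.6416],[0,0,-1.6416],[0,0,-1.6416],[0,0,-1.6416]],"grip":[0.65,0.65,0.65,0.65,0.65,0.65,0.65,0.65,0.65,0.65,0.65,0.65,0.65,0.65,1,1,1,1]}'; python3 -m pendant '{"offset":[[-0.0009,-0.0056,0],[-0.001,-0.0112,0],[-0.0001,-0.0168,0],[0.0015,-0.0221,0],[0.0041,-0.0272,0],[0.0073,-0.0318,0],[0.0113,-0.0358,0],[0.0158,-0.0391,0],[0.0208,-0.0417,0],[0.0261,-0.0435,0],[0.0261,-0.0435,0],[0.0261,-0.0435,0],[0.0261,-0.0435,0]],"twist":[[0,0,0.157],[0,0,0.314],[0,0,0.471],[0,0,0.628],[0,0,0.785],[0,0,0.942],[0,0,1.1],[0,0,1.257],[0,0,1.414],[0,0,1.571],[0,0,1.571],[0,0,1.571],[0,0,1.571]],"grip":[1,1,1,1,1,1,1,1,1,1,1,1,1]}'
```

```text
time_s: 14.2
tcp_pos: [0.5989, -0.1079, 0.1196]
eef_rot: [3.117, -0.385, 0.005]
contact_force: [-0.6, -2.8, 6.3]
width: 0.0085
gripper_force: 58.7
time_s: 15.82
tcp_pos: [0.6236, -0.1498, 0.1194]
eef_rot: [-2.475, -1.933, -0.001]
contact_force: [-3.3, 2.7, 8.4]
width: 0.0085
gripper_force: 59.5
```

```bash
python3 -m pendant '{"offset":[[0,0,0],[0,0,0],[0,0,0],[0,0,0.05],[0,0,0.08],[-0.1418,-0.0505,0.08],[-0.1418,-0.0505,0.08],[-0.1418,-0.0505,0.08],[-0.1418,-0.0505,0.08],[-0.1418,-0.0505,0.08],[-0.1418,-0.0505,0.08],[-0.1418,-0.0505,0.08],[-0.1418,-0.0505,0.08],[-0.1418,-0.0505,0.08],[-0.1418,-0.0505,0.08]],"twist":[[0,0,0],[0,0,0],[0,0,0],[0,0,0],[0,0,0],[0,0,-1.281],[0,0,-1.281],[0,0,-1.281],[0,0,-1.281],[0,0,-1.281],[0,0,-1.281],[0,0,-1.281],[0,0,-1.281],[0,0,-1.281],[0,0,-1.281]],"grip":[0.65,0.65,0.65,0.65,0.65,0.65,0.65,0.65,0.65,0.65,0.65,0.65,0.65,0.65,0.65]}'; python3 -m pendant '{"offset":[[0,0,-0.05],[0,0,-0.08],[0,0,-0.08],[0,0,-0.08],[0,0,-0.08],[0,0,-0.08],[0,0,-0.08],[0,0,-0.08]],"twist":[[0,0,0],[0,0,0],[0,0,0],[0,0,0],[0,0,0],[0,0,0],[0,0,0],[0,0,0]],"grip":[0.65,0.65,0.65,0.65,1,1,1,1]}'
```

```text
time_s: 17.7
tcp_pos: [0.4822, -0.2012, 0.1979]
eef_rot: [-3.141, -0.072, 0.0]
contact_force: [-0.2, -0.1, 0.1]
width: 0.0296
gripper_force: 0.0
time_s: 18.7
tcp_pos: [0.483, -0.202, 0.1193]
eef_rot: [3.139, 0.07, 0.004]
contact_force: [-1.8, -1.0, 7.1]
width: 0.0082
gripper_force: 58.7
```

```bash
python3 -m pendant '{"offset":[[0.0007,-0.0056,0],[0.0023,-0.011,0],[0.0047,-0.0161,0],[0.0078,-0.0208,0],[0.0117,-0.025,0],[0.0161,-0.0284,0],[0.0211,-0.0312,0],[0.0264,-0.0331,0],[0.032,-0.0341,0],[0.0376,-0.0343,0],[0.0376,-0.0343,0],[0.0376,-0.0343,0],[0.0376,-0.0343,0]],"twist":[[0,0,0.157],[0,0,0.314],[0,0,0.471],[0,0,0.628],[0,0,0.785],[0,0,0.942],[0,0,1.1],[0,0,1.257],[0,0,1.414],[0,0,1.571],[0,0,1.571],[0,0,1.571],[0,0,1.571]],"grip":[1,1,1,1,1,1,1,1,1,1,1,1,1]}'; python3 -m pendant '{"offset":[[0,0,0],[0,0,0],[0,0,0],[0,0,0.05],[0,0,0.08],[-0.06,-0.15,0.16],[-0.06,-0.15,0.16],[-0.06,-0.15,0.16],[-0.06,-0.15,0.16]],"twist":[[0,0,0],[0,0,0],[0,0,0],[0,0,0],[0,0,0],[0,0,0],[0,0,0],[0,0,0],[0,0,0]],"grip":[0.65,0.65,0.65,0.65,0.65,0.65,0.65,0.65,0.65]}'
python3 - <<'E'
from h import *
snap('top','top2'); crop('top2',225,155,325,250,8,'hold2')
print(ctrl.get_state()['tcp_pos'])
E
```

```text
time_s: 20.32
tcp_pos: [0.519, -0.2346, 0.1192]
eef_rot: [-2.17, -2.27, -0.0]
contact_force: [-4.3, 2.7, 10.0]
width: 0.0074
gripper_force: 61.2
time_s: 21.45
tcp_pos: [0.4595, -0.3899, 0.2802]
eef_rot: [2.173, 2.261, -0.002]
contact_force: [0.6, -0.0, -0.1]
width: 0.0301
gripper_force: 0.0
[ 0.45947651 -0.38737526  0.27864416]
```

View pics/hold2.png

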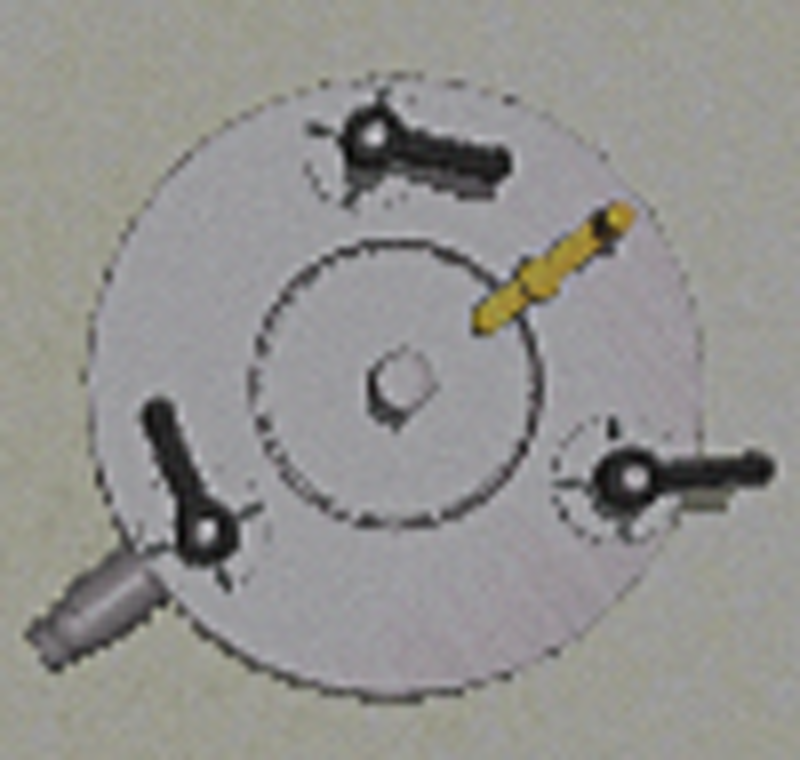

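All three levers now stand as asked: 1 at (160,410), 2 at (500,165), 3 at (765,468). Next is the catch. I'll turn it clockwise, so the pin stays away from lever 2.

```bash
python3 -m pendant '{"offset":[[0.1457,0.1895,-0.08],[0.1457,0.1895,-0.08],[0.1457,0.1895,-0.08],[0.1457,0.1895,-0.08],[0.1457,0.1895,-0.08],[0.1457,0.1895,-0.08],[0.1457,0.1895,-0.08],[0.1457,0.1895,-0.12],[0.1457,0.1895,-0.157],[0.1457,0.1895,-0.157],[0.1457,0.1895,-0.157],[0.1457,0.1895,-0.157],[0.1457,0.1895,-0.157],[0.1457,0.1895,-0.157],[0.1457,0.1895,-0.157]],"twist":[[0,0,0],[0,0,0],[0,0,0],[0,0,0],[0,0,0],[0,0,0],[0,0,0],[0,0,0],[0,0,0],[0,0,0],[0,0,0],[0,0,0],[0,0,0],[0,0,0],[0,0,0]],"grip":[0.65,0.65,0.65,0.65,0.65,0.65,0.65,0.65,0.65,0.65,0.65,1,1,1,1]}'
```

```text
time_s: 23.38
tcp_pos: [0.6054, -0.1963, 0.1229]
eef_rot: [2.17, 2.27, -0.0]
contact_force: [-2.8, -1.2, 4.3]
width: 0.0073
gripper_force: 58.7
```

```bash
python3 -m pendant '{"offset":[[-0.0039,-0.0027,0],[-0.0081,-0.0047,0],[-0.0126,-0.006,0],[-0.0173,-0.0066,0],[-0.022,-0.0065,0],[-0.0266,-0.0057,0],[-0.0311,-0.0041,0],[-0.0352,-0.0018,0],[-0.039,0.001,0],[-0.0422,0.0044,0],[-0.0422,0.0044,0],[-0.0422,0.0044,0]],"twist":[[0,0,-0.085],[0,0,-0.17],[0,0,-0.255],[0,0,-0.34],[0,0,-0.425],[0,0,-0.51],[0,0,-0.595],[0,0,-0.68],[0,0,-0.765],[0,0,-0.85],[0,0,-0.85],[0,0,-0.85]],"grip":[1,1,1,1,1,1,1,1,1,1,1,1]}'; python3 -c "
from h import *
s=snap('wrist','w2')"
```

```text
time_s: 24.88
tcp_pos: [0.5681, -0.1994, 0.1235]
eef_rot: [2.898, 1.167, 0.009]
contact_force: [3.2, -20.9, -5.2]
width: 0.0075
gripper_force: 59.4
```

View pics/w2.png

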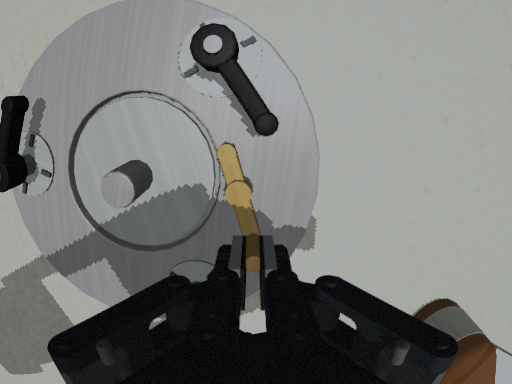

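The catch swung well round, with the nose at (226,150) and off the plate, but about 20 N shows, possibly a finger near clamp3. I'll relax, release, lift and look.

```bash
python3 -m pendant '{"offset":[[0.005,-0.007,0],[0.005,-0.007,0],[0.005,-0.007,0],[0.005,-0.007,0],[0.005,-0.007,0],[0.005,-0.007,0.05],[0.005,-0.007,0.08],[0.005,-0.15,0.13],[0.005,-0.15,0.13],[0.005,-0.15,0.13],[0.005,-0.15,0.13],[0.005,-0.15,0.13]],"twist":[[0,0,0],[0,0,0],[0,0,0],[0,0,0],[0,0,0],[0,0,0],[0,0,0],[0,0,0],[0,0,0],[0,0,0],[0,0,0],[0,0,0]],"grip":[1,0.75,0.75,0.75,0.75,0.75,0.75,0.75,0.75,0.75,0.75,0.75]}'
python3 - <<'E'
from h import *
snap('top','top3'); crop('top3',225,155,325,250,8,'hold3')
d=load('top0')
print(ctrl.get_state()['tcp_pos'])
E
```

```text
time_s: 26.42
tcp_pos: [0.5677, -0.3403, 0.25]
eef_rot: [-2.912, -1.172, 0.001]
contact_force: [0.4, -0.8, 0.4]
width: 0.0211
gripper_force: 0.0
[ 0.56782119 -0.33990258  0.24992587]
```

View pics/hold3.png

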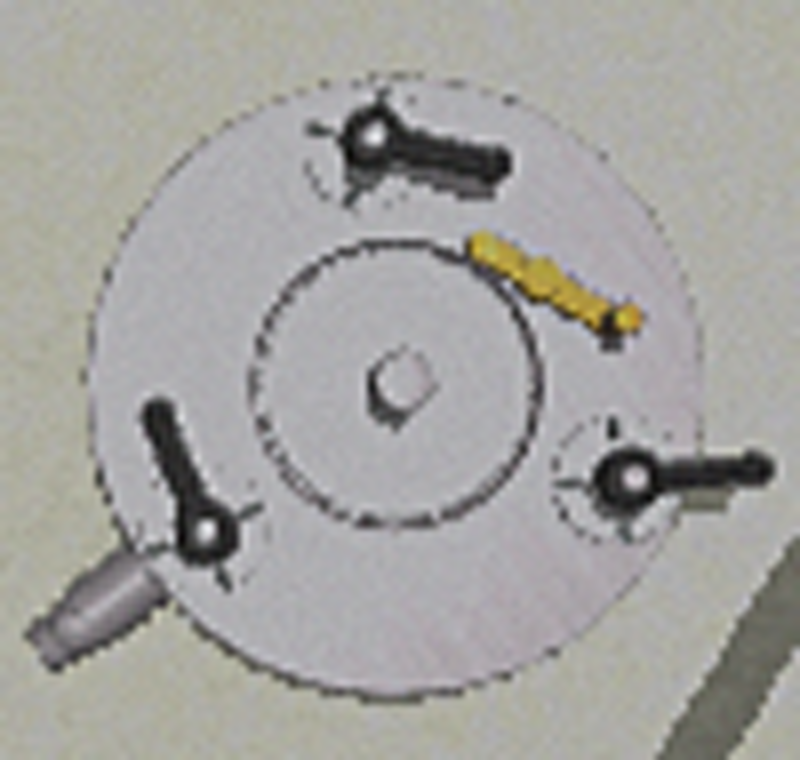

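The catch turned only about 64°, with the pin at (630,318) and the nose at (480,245), still close to the plate's edge. The levers are untouched. I'll push the pin further round with shut fingers, so I need its position now.

Run:
```python
from h import *
d=load('top3')
f=lambda x,y,z:px2w(d,(x+.5)/8-.5+225,(y+.5)/8-.5+155,z)
cp=f(540,280,.043)
for n,p in dict(pin=f(632,316,.067),pinbase=f(612,322,.04),nose=f(480,245,.04)).items(): print(n,p,np.hypot(*(p-cp)[:2]),np.degrees(np.arctan2(*(p-cp)[1::-1])))
```

```text
pin [ 0.57182715 -0.2003221   0.067     ] 0.030283142607723246 -117.32173370182144
pinbase [ 0.57145076 -0.19810476  0.04      ] 0.028517994853182863 -120.0393385214542
nose [ 0.5980211  -0.15361035  0.04      ] 0.023312340578228966 58.17160167435773
```

```bash
python3 -m pendant '{"offset":[[0.0305,0.1427,-0.04],[0.0305,0.1427,-0.04],[0.0305,0.1427,-0.04],[0.0305,0.1427,-0.04],[0.0305,0.1427,-0.04],[0.0305,0.1427,-0.04],[0.0305,0.1427,-0.09],[0.0305,0.1427,-0.127],[0.0305,0.1427,-0.127],[0.0305,0.1427,-0.127],[0.026,0.1427,-0.127],[0.022,0.1427,-0.127],[0.018,0.1437,-0.127],[0.014,0.1447,-0.127],[0.01,0.1457,-0.127],[0.0075,0.1457,-0.127],[0.0075,0.1457,-0.127]],"twist":[[0,0,-0.77],[0,0,-0.77],[0,0,-0.77],[0,0,-0.77],[0,0,-0.77],[0,0,-0.77],[0,0,-0.77],[0,0,-0.77],[0,0,-0.77],[0,0,-0.77],[0,0,-0.77],[0,0,-0.77],[0,0,-0.77],[0,0,-0.77],[0,0,-0.77],[0,0,-0.77],[0,0,-0.77]],"grip":[1,1,1,1,1,1,1,1,1,1,1,1,1,1,1,1,1]}'; python3 -m pendant '{"offset":[[0.006,0,0],[0.006,0,0.05],[0.006,0,0.1],[-0.0235,0.07,0.1],[-0.0235,0.07,0.1],[-0.0235,0.07,0.1],[-0.0235,0.07,0.1]],"twist":[[0,0,0],[0,0,0],[0,0,0],[0,0,0.5],[0,0,0.5],[0,0,0.5],[0,0,0.5]],"grip":[1,1,1,0.5,0.5,0.5,0.5]}'; python3 -c "
from h import *
s=ctrl.get_state();print(s['tcp_pos'],s['eef_rot'])
d=snap('wrist','w3');print(d['tool_from_camera'],d['camera_matrix'])"
```

```text
time_s: 28.6
tcp_pos: [0.5783, -0.1948, 0.1246]
eef_rot: [-3.14, 0.009, -0.009]
contact_force: [7.4, 5.2, 0.0]
width: -0.0003
gripper_force: 3.5
time_s: 29.48
tcp_pos: [0.5516, -0.1257, 0.2237]
eef_rot: [-3.046, -0.769, 0.002]
contact_force: [-0.3, -0.6, -0.3]
width: 0.0427
gripper_force: 0.0
[ 0.55163317 -0.1257461   0.22374357] [-3.04596415e+00 -7.68627074e-01  2.27690973e-03]
[[ 4.85459278e-04 -9.55491913e-01 -2.95016894e-01  7.48882326e-02]
 [ 9.99999821e-01  5.67243805e-04 -1.91642171e-04  9.04862863e-04]
 [ 3.50459050e-04 -2.95016748e-01  9.55492018e-01 -6.86554453e-02]
 [ 0.00000000e+00  0.00000000e+00  0.00000000e+00  1.00000000e+00]] [[297.31863964   0.         252.30283036]
 [  0.         297.31863964 195.20363217]
 [  0.           0.           1.        ]]
```

View pics/w3.png

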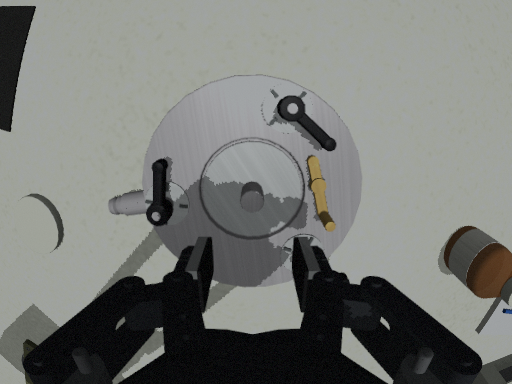

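The catch now lies almost tangential, with its nose at (313,158) and pin at (330,226), well clear of the plate edge. Now I grasp the knob at (252,196).

```bash
python3 -m pendant '{"offset":[[0.0005,0,-0.06],[0.0005,0,-0.1],[0.0005,0,-0.114],[0.0005,0,-0.114],[0.0005,0,-0.114],[0.0005,0,-0.114],[0.0005,0,-0.114],[0.0005,0,-0.114],[0.0005,0,-0.114],[0.0005,0,-0.114]],"twist":[[0,0,0],[0,0,0],[0,0,0],[0,0,0],[0,0,0],[0,0,0],[0,0,0],[0,0,0],[0,0,0],[0,0,0]],"grip":[0.6,0.6,0.6,0.6,1,1,1,1,1,1]}'; python3 -m pendant '{"offset":[[0,0,0.01],[0,0,0.02],[0,0,0.04],[0,0,0.08],[0,0,0.09],[0,0,0.09]],"twist":[[0,0,0],[0,0,0],[0,0,0],[0,0,0],[0,0,0],[0,0,0]],"grip":[1,1,1,1,1,1]}'
```

```text
time_s: 30.78
tcp_pos: [0.5531, -0.1255, 0.1112]
eef_rot: [3.046, 0.77, 0.002]
contact_force: [-2.3, 4.9, 6.5]
width: 0.018
gripper_force: 59.3
time_s: 31.52
tcp_pos: [0.5533, -0.1263, 0.2008]
eef_rot: [3.044, 0.769, 0.003]
contact_force: [-0.0, -0.1, -3.1]
width: 0.0179
gripper_force: 58.8
```

```bash
python3 -m pendant '{"offset":[[-0.0015,0.025,0],[-0.004,0.065,0],[-0.0065,0.11,0],[-0.0095,0.16,0],[-0.0125,0.21,0],[-0.0155,0.26,0],[-0.0185,0.31,0],[-0.021,0.35,0],[-0.0225,0.38,0],[-0.0235,0.395,0],[-0.0235,0.395,-0.03],[-0.0235,0.395,-0.06],[-0.0235,0.395,-0.08],[-0.0235,0.395,-0.095],[-0.0235,0.395,-0.1],[-0.0235,0.395,-0.1],[-0.0235,0.395,-0.1]],"twist":[[0,0,0],[0,0,0],[0,0,0],[0,0,0],[0,0,0],[0,0,0],[0,0,0],[0,0,0],[0,0,0],[0,0,0],[0,0,0],[0,0,0],[0,0,0],[0,0,0],[0,0,0],[0,0,0],[0,0,0]],"grip":[1,1,1,1,1,1,1,1,1,1,1,1,1,1,1,1,1]}'; python3 -c "
from h import *
s=ctrl.get_state();print(s['tcp_pos'],s['contact_force'],s['width'])
snap('side','side4'); crop('side4',100,100,340,280,3.2,'side4b')"
```

```text
time_s: 33.65
tcp_pos: [0.53, 0.2692, 0.1007]
eef_rot: [-3.046, -0.77, -0.003]
contact_force: [0.2, -0.4, -1.6]
width: 0.0181
gripper_force: 58.9
[0.52996303 0.26921777 0.10072135] [ 0.179221   -0.38885177 -1.62484862] 0.01812601357743383
```

View pics/side4b.png

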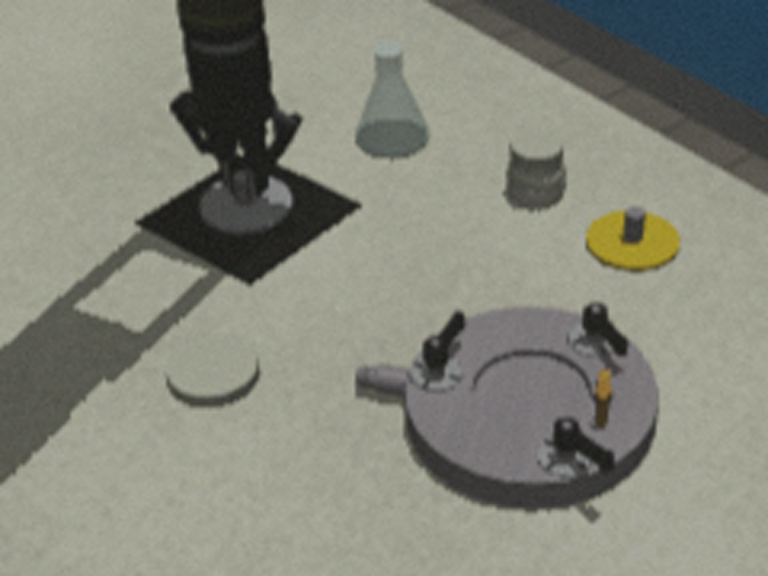

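The plate is held level at (245,203), centred over the mat with about 9 mm to go. I'll lower it slowly, then check the force.

```bash
python3 -m pendant '{"offset":[[0,0,-0.002],[0,0,-0.004],[0,0,-0.006],[0,0,-0.0075],[0,0,-0.0085],[0,0,-0.0092],[0,0,-0.0096],[0,0,-0.0098]],"twist":[[0,0,0],[0,0,0],[0,0,0],[0,0,0],[0,0,0],[0,0,0],[0,0,0],[0,0,0]],"grip":[1,1,1,1,1,1,1,1]}'
```

```text
time_s: 34.7
tcp_pos: [0.5292, 0.269, 0.0912]
eef_rot: [-3.046, -0.77, -0.0]
contact_force: [-1.5, -0.7, 8.1]
width: 0.018
gripper_force: 59.7
```

```bash
python3 -m pendant '{"offset":[[0,0,0.0005],[0,0,0.001],[0,0,0.001],[0,0,0.001],[0,0,0.001],[0,0,0.03],[0,0,0.08],[0,0,0.12],[-0.1,0.1,0.2],[-0.1,0.15,0.2],[-0.1,0.2,0.2],[-0.1,0.2,0.2],[-0.1,0.2,0.2]],"twist":[[0,0,0],[0,0,0],[0,0,0],[0,0,0],[0,0,0],[0,0,0],[0,0,0],[0,0,0],[0,0,0],[0,0,0],[0,0,0],[0,0,0],[0,0,0]],"grip":[1,0.6,0.6,0.6,0.6,0.6,0.6,0.6,0.6,0.6,0.6,0.6,0.6]}'; python3 -c "
from h import *
snap('top','top5'); crop('top5',85,80,335,267,3.2,'fin')"
```

```text
time_s: 36.33
tcp_pos: [0.4282, 0.4732, 0.2912]
eef_rot: [-3.041, -0.777, -0.004]
contact_force: [-0.4, -0.9, -0.8]
width: 0.0345
gripper_force: 0.0
```

View pics/fin.png

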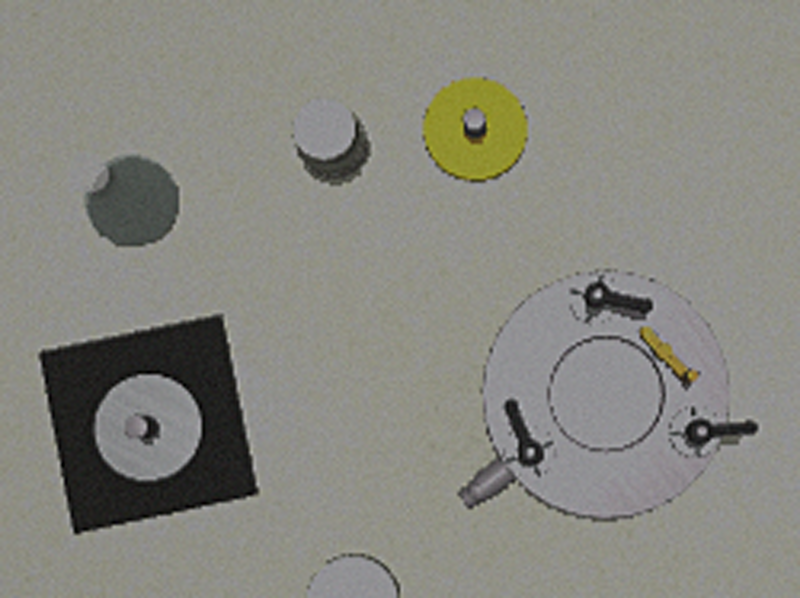

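The final view shows the disc flat at (148,427), wholly on the mat with its knob up. The levers are as set, the catch at (668,355) is clear, and the bystanders in view haven't moved. Handing in.

```bash
python3 -c "
from cell import ctrl
print(ctrl.sign_off())"
```

```text
the job is handed in; nothing more can be done
None
```

The job is handed in at about 36 s: the clamps were slackened in order by 1, 2 and 1 quarter turns, the catch was swung about 1.5 rad clear, and the cover plate lies knob up, wholly on the mat.

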